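# Straightedge against the board, clamped under the sprung plunger

### The arm

A 6-joint arm with a two-finger parallel gripper is mounted at the origin on the work surface. World frame = base frame: x ahead of the robot, y to its left, z up, the work surface at z = 0. Lengths are in m, angles in rad, forces in N, time in s.
With the tool pointing down it reaches from about 0.325 to 0.85 m from the base axis. Payload 4.4 kg.
Tool frame: the origin (TCP) lies at the very end of the fingers, on their centre line; the grasp point (between the pads) lies 19 mm behind it; z points along the fingers, y is the line along which they close (so a half turn about z gives the same grasp; the last joint's range is limited). The gripper opens to 94 mm and grips with 3 to 60 N. Pads are 16 mm wide; open, the fingers measure 119 mm over their backs; the gripper's body (75 mm by 177 mm) begins 78 mm behind the grasp point.
Start: joints at [-1.313, 0.207, 1.542, -0, 1.393, -0.15], TCP at [0.228, -0.528, 0.205] pointing down, gripper open.
Joint ranges: [-2.73, 2.73], [-0.86, 2.22], [0.23, 2.46], [-1.11, 4.25], [0.08, 2.63], [-2.82, 2.82]. Speed limits (rad/s): [2.79, 2.79, 3.14, 3.14, 3.14, 3.14].

### API

Orientations are given as a unit quaternion [x, y, z, w].
In Python, from plant import r gives the robot as it stands.
- The arm moves only by the tool arm_command, never from a script. Its argument "moves" is a list of rows, each an object of numbers: "dx", "dy", "dz": the shift along the tool's x, y, z in mm; "wx", "wy", "wz": the turn, a rotation vector about the tool's x, y, z in rad. A call has exactly 10 rows; each row is the pose to reach, as a shift and turn from the pose commanded when the call began, along the tool's axes at that moment; what a row does not reach only later rows make up. A row lasts 1/10 s, in which the tool goes at most 50 mm and 8.59 degrees, less where a joint would pass 70% of its speed; a pose out of reach is approached as far as the arm can. A call with a gripper value outside its range is refused whole. "hand" is the finger opening in mm, from 0 to 94, set as the call begins (left out, the last holds). The fingers move at their own pace and stop on an object; "grip_force" is the grip in N (left out, the last holds). Time passes only in rows, so rows that repeat a pose let the fingers close, or fill a call up. It gives the time, the measured TCP pose, the force, the opening and the grip force at its end, in the units of the state.
- r.read_state(): the state, without advancing time (a new reading comes with each control period).
- r.grab_frame(name): name is "scene" or "top" or "wrist"; returns (picture, depth): 384x512x3 uint8, red, green, blue; 384x512 float32, m along the optical axis (not along the pixel's ray), 0 where there is no reading.
- r.calibration(name): a dict with "fov_y" (degrees; the focal length in pixels is half the picture's height over the tangent of half this angle, whatever the lens; pixels are square), "cx", "cy" (the principal point, pixels), "R" (3x3) and "t" (3): a world point X has camera coordinates R X + t. Camera axes: x right, y down, z forward; pixel columns grow to the right and rows downward; lengths in m; the calibration is good to about 2 mm. The wrist camera is an equidistant fisheye: a pixel r from the principal point sees the ray r / f radians off the axis. A picture is of the moment at which its call begins: read the wrist's pose just before it. calibration takes no time and is no camera call; for the wrist camera it gives the pose at the moment of the call.
- r.hand_in(): hands the job in; it is judged then, once.
Trained networks look in the newest picture that a camera, given by its name, has taken for a name from the list of things; names that differ only in an ending like _2 or _b are one class to them, and where a whole thing is asked for, a point or a joint stands for the part that bears it (a point fixed in the world has none). Each returns a list of dicts, best first, with "confidence" (0 to 1); they miss things now and then, are a little off and sometimes report something else, mostly with a low value. They report only what shows in the picture. A call takes as long as a camera call.
- r.recognise(query, camera): "extent" ([left, top, right, bottom] in pixels, round what is visible of it).
- r.regions_of(query, camera): "pixels" (384x512 bool, what is visible of it) and "extent" ([left, top, right, bottom] in pixels, round what is visible of it).
- r.place_of(query, camera): "xy" ([column, row] in pixels: a listed point, or the origin of a listed thing).
The state is a dict: "time_s": time; "qpos": joint angles; "joint_vel": joint speeds; "effort": joint torques, N m; "ee_pos": TCP position; "tool_rot": TCP orientation; "ft_force": force on the tool from outside, world axes, zero at the start; "torque": the same for the moment, N m; "width": finger opening in m; "grasp_force": force on a finger pad.
Only numpy, scipy, OpenCV 4.12 (cv2) and the standard library are available. Lean on these libraries where they do the work, as an engineer would, in place of code of your own. Each camera call takes 0.05 s, during which the arm holds its last target. There are 200 camera calls.

### The job

Lay the aluminium straightedge flat on the bench, flush along the plywood board's near edge and reaching in under the foot of the plunger, and let go of it. Then press the plunger's knob 30 mm down (to the ring mark on its stem), so that the sprung foot clamps the straightedge, and finish holding it pressed there. Leave the tape roll, knife, hammer and jar alone.

Things in the scene. Friction and masses are not known exactly. Their poses are not given: they have to be found in the camera images.
- rule_grip (a point): Centre of the black grip rail of the loose aluminium straightedge (about 0.35 kg). Strip 300 long (y) x 42 wide (x) x 10 mm thick, symmetric, lying flat on the bench. The rail stands along its middle, 100 long (y) x 22 wide (x), 10 to 55 mm above the bench; this point is 32.5 mm above the underside. z up. Either long side may go to the board.
- rule: The same straightedge; origin at the centre of the strip's underside, same axes as rule_grip.
- board: Plywood board fixed to the bench, 200 (x) x 360 (y) x 18 mm thick; origin at the centre of its underside on the bench, z up. Its near edge, the one towards the robot, is its -x face, 100 mm from the origin; the plunger's arm overhangs that edge.
- board_edge (a point): Middle of the board's near edge face, half-way up (9 mm above the bench). x: into the board, at right angles to the edge; y: along the edge; z up. With the straightedge flush, rule_grip lies 21 mm in front of it (x = -21 mm).
- holddown: Dark steel stand fixed on the board, square to it, about 105 mm left or right of the near edge's middle (side varies). Origin: centre of its 60 x 50 mm plate on the board's top, 50 mm behind the edge. Its 24 mm wide arm (top 90 mm above the bench) ends in a 28 mm wide sleeve (top 94 mm) in which the plunger slides upright; axis 71 mm to -x of the origin, 21 mm outside the edge.
- knob_top (a point): Centre of the flat top of the plunger's black plastic knob, 36 mm wide and 20 mm tall; 156 mm above the bench when up; it moves straight down when pressed.
- plunger (a joint): Travel of the plunger in m: 0 up, grows as the knob is pressed, 0.040 at its bottom stop; springs back when let go. About 1.5 N starts it, plus 0.12 N per mm. The foot meets the 10 mm thick straightedge at 0.020; from there its spring adds 1.5 N plus 0.5 N per mm: about 11 N in all at 0.030. A thin dark ring on the stem enters the sleeve's top at 0.030.
- foot: Round black rubber foot, 20 mm wide, at the plunger's lower end, sprung on it. Its underside is 30 mm above the bench when up, 20 mm above the top of a straightedge lying there: a flat-lying straightedge slides in under it from the robot's side. Origin on the plunger axis, 30 mm below its underside when up.
- tape: Roll of black tape, 76 mm wide, 36 mm tall, standing on the board near the other end of the edge from the stand; leave alone. Origin at the centre of its underside.
- knife: Snap-off utility knife (handle 26 x 130 x 18 mm) lying on the board's far part; leave alone.
- hammer: Hammer lying on the bench to the left; leave alone.
- jar: Jar, 60 mm wide, 90 mm tall, on the bench to the right; leave alone.

How it is judged:
By the outcome, as a careful person would: the job done as asked, in the order asked, and still so for the second after the job is handed in, while the arm keeps its last pose, push and grip.
It also fails if it takes over 46 s, if anything falls off the work surface, if the arm or the gripper's body presses on something with over 40 N, if the wrist force passes 120 N, or if a joint passes its speed limit or range.

## Working session

There is one attempt and no reset: what is moved stays moved. The work goes in short steps, Python scripts to look and compute and a tool call to move; the robot and the scene stay as the last step left them, time stands still between calls to the robot, and variables do not carry over. Pictures are saved under pics/ and viewed, at most 10 in all, crops included, and the job is handed in when it is done.

Besides the shell and the picture viewer there is one more tool, called after "Emit:" as a command line: name --argument value ..., lists and objects as JSON in quotes. arm_command: Moves the arm, as the interface text tells. Its arguments: {"type":"object","properties":{"moves":{"type":"array","items":{"type":"object","properties":{"dx":{"type":"number"},"dy":{"type":"number"},"dz":{"type":"number"},"wx":{"type":"number"},"wy":{"type":"number"},"wz":{"type":"number"}}}},"hand":{"type":"number"},"grip_force":{"type":"number"}},"required":["moves"]}

```bash
mkdir -p pics; cat > h.py <<'E'
import numpy as np, cv2
from plant import r
def ray(c,u,v):
    f=192/np.tan(np.radians(c["fov_y"])/2); return f
def pt(c,u,v,d,wrist=False):
    f=ray(c,u,v); x=u-c["cx"]; y=v-c["cy"]
    if wrist:
        rr=np.hypot(x,y); th=rr/f; k=np.tan(th)/max(rr,1e-9); p=np.array([x*k*d,y*k*d,d])
    else: p=np.array([x/f*d,y/f*d,d])
    return np.array(c["R"]).T@(p-np.array(c["t"]))
def cloud(name,c,D,mask):
    v,u=np.nonzero(mask&(D>0)); d=D[v,u]; f=ray(c,0,0); x=u-c["cx"]; y=v-c["cy"]
    if name=="wrist":
        rr=np.maximum(np.hypot(x,y),1e-9); k=np.tan(rr/f)/rr
    else: k=np.full(len(u),1/f)
    P=np.stack([x*k*d,y*k*d,d],1); return (P-np.array(c["t"]))@np.array(c["R"])
def onplane(c,u,v,z,wrist=False):
    C=-np.array(c["R"]).T@np.array(c["t"]); p=pt(c,u,v,1.0,wrist); w=p-C
    return C+w*(z-C[2])/w[2]
E
cat > a.py <<'E'
from h import *
ims=[]
for n in ("top","scene"):
    c=r.calibration(n); I,D=r.grab_frame(n); ims.append(I); np.savez(f"{n}.npz",I=I,D=D)
    for q,z in (("rule_grip",.055),("board_edge",.009),("knob_top",.156),("rule",0),("board",.0),("holddown",.018),("tape",.018)):
        o=r.place_of(q,n)
        if o:
            u,v=o[0]["xy"]; print(n,q,round(o[0]["confidence"],2),np.round([u,v]),np.round(onplane(c,u,v,z),3))
    for q in ("rule","rule_grip","board","holddown","knob_top"):
        o=r.regions_of(q,n)
        if o:
            P=cloud(n,c,D,o[0]["pixels"]); m=np.median(P[:,2]); 
            (cx,cy),(w,h),a=cv2.minAreaRect((P[:,:2]*1000).astype(np.float32))
            print(n,q,"region",round(o[0]["confidence"],2),len(P),"rect",round(cx),round(cy),round(w),round(h),round(a,1),"z",np.round(np.percentile(P[:,2],[2,50,98]),3))
cv2.imwrite("pics/a.png",cv2.resize(np.vstack(ims),None,fx=.78,fy=.78)[:,:,::-1])
print(r.read_state())
E
python3 a.py
```

```text
top rule_grip 0.9 [246. 246.] [0.438 0.046 0.055]
top board_edge 0.85 [240. 194.] [0.626 0.069 0.009]
top knob_top 0.57 [270. 193.] [ 0.605 -0.034  0.156]
top rule 0.95 [245. 247.] [0.437 0.049 0.   ]
top board 0.78 [238. 162.] [0.744 0.077 0.   ]
top holddown 0.53 [268. 179.] [ 0.679 -0.031  0.018]
top tape 0.84 [208. 178.] [0.68  0.182 0.018]
top rule region 0.97 1064 rect 440 47 46 299 2.3 z [0.002 0.012 0.059]
top rule_grip region 0.97 965 rect 439 48 42 298 2.9 z [0.004 0.012 0.059]
top board region 0.85 4683 rect 724 74 372 222 87.6 z [0.01  0.019 0.027]
top holddown region 0.79 342 rect 648 -35 117 46 0.2 z [0.02 0.09 0.16]
top knob_top region 0.53 326 rect 436 -418 77 58 70.9 z [0.02  0.087 0.096]
scene rule_grip 0.73 [266. 164.] [0.466 0.037 0.055]
scene board_edge 0.61 [279. 215.] [0.625 0.08  0.009]
scene knob_top 0.67 [242. 182.] [ 0.604 -0.031  0.156]
scene rule 0.96 [264. 164.] [0.428 0.032 0.   ]
scene board 0.74 [278. 245.] [0.723 0.078 0.   ]
scene holddown 0.59 [242. 230.] [ 0.684 -0.029  0.018]
scene tape 0.86 [313. 228.] [0.672 0.181 0.018]
scene rule region 0.66 
[... 193 characters left out ...]
8 0.157]
{'time_s': 1.3, 'qpos': array([-1.31349839e+00,  2.06607997e-01,  1.54155418e+00,  1.12533595e-05,
        1.39348431e+00, -1.50517458e-01]), 'joint_vel': array([-0.00097093, -0.00087148, -0.00093433, -0.00033477,  0.0011754 ,
       -0.00088259]), 'effort': array([ 9.22639738e-04, -3.70875835e+01, -2.81758618e+01,  6.99740625e-02,
        2.73933657e-02,  3.91074479e-06]), 'ee_pos': array([ 0.22802631, -0.52783042,  0.20541638]), 'tool_rot': array([ 9.79282958e-01,  2.02496634e-01,  4.09405741e-06, -2.71753776e-05]), 'ft_force': array([ 0.75250594, -0.69460216,  0.22755478]), 'torque': array([ 0.02682093,  0.01499854, -0.0043859 ]), 'grasp_force': 0.0, 'width': 0.09413295755939871}
```

View pics/a.png

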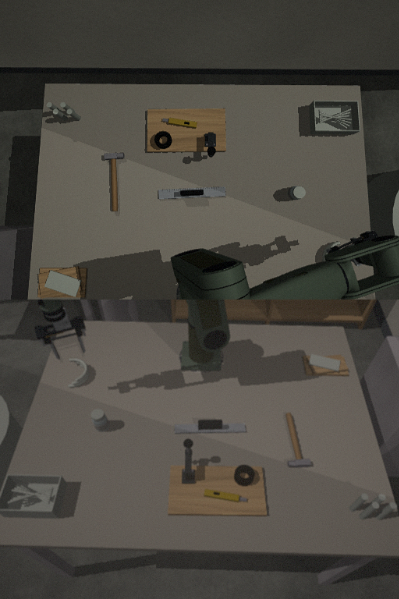

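The top view (upper) shows the straightedge around (192,193), the board around (186,130) with the stand on its right at (210,143), and the tape at (163,140). The jar is on the right at (296,193). I'll move above the straightedge.

Emit:
arm_command --moves '[{"dx":25,"dy":-26,"wz":-0.1},{"dx":58,"dy":-61,"wz":-0.22},{"dx":91,"dy":-96,"wz":-0.34},{"dx":124,"dy":-131,"wz":-0.46},{"dx":157,"dy":-166,"wz":-0.58},{"dx":190,"dy":-200,"wz":-0.7},{"dx":223,"dy":-235,"wz":-0.82},{"dx":256,"dy":-269,"wz":-0.94},{"dx":289,"dy":-304,"wz":-1.08},{"dx":322,"dy":-339,"wz":-1.21}]' --hand 70

```text
schema error: expected keys dx, dy, dz, wx, wy, wz
```

```bash
cat >> h.py <<'E'
from scipy.spatial.transform import Rotation as Ro
def goto(p,yaw_y):
    """tool-frame move in mm/rad to world TCP p with tool y at yaw_y deg, pointing down"""
    s=r.read_state(); R=Ro.from_quat(s["tool_rot"]); a=np.radians(yaw_y)
    y=np.array([np.cos(a),np.sin(a),0]); z=np.array([0,0,-1.]); T=np.stack([np.cross(y,z),y,z],1)
    print("from",np.round(s["ee_pos"],4),"F",np.round(s["ft_force"],1),"t",round(s["time_s"],2))
    print("move",np.round(R.inv().apply(np.array(p)-s["ee_pos"])*1000,1),"w",np.round((R.inv()*Ro.from_matrix(T)).as_rotvec(),4))
E
python3 -c "
from h import *
goto([.44,.06,.205],2.8)"
```

```text
from [ 0.228  -0.5278  0.2054] F [ 0.8 -0.7  0.2] t 1.3
move [ 4.277e+02 -4.556e+02  4.000e-01] w [-0.     -0.     -1.2119]
```

Emit:
arm_command --moves '[{"dx":25,"dy":-26,"dz":0,"wx":0,"wy":0,"wz":-0.1},{"dx":58,"dy":-61,"dz":0,"wx":0,"wy":0,"wz":-0.22},{"dx":91,"dy":-96,"dz":0,"wx":0,"wy":0,"wz":-0.34},{"dx":124,"dy":-131,"dz":0,"wx":0,"wy":0,"wz":-0.46},{"dx":157,"dy":-166,"dz":0,"wx":0,"wy":0,"wz":-0.58},{"dx":190,"dy":-200,"dz":0,"wx":0,"wy":0,"wz":-0.7},{"dx":223,"dy":-235,"dz":0,"wx":0,"wy":0,"wz":-0.82},{"dx":256,"dy":-269,"dz":0,"wx":0,"wy":0,"wz":-0.94},{"dx":289,"dy":-304,"dz":0,"wx":0,"wy":0,"wz":-1.08},{"dx":322,"dy":-339,"dz":0,"wx":0,"wy":0,"wz":-1.21}]' --hand 70

```text
time_s: 2.3
ee_pos: [0.3896, -0.0872, 0.2059]
tool_rot: [0.688, 0.725, 0.0, 0.001]
ft_force: [0.5, 0.2, -0.6]
width: 0.0703
grasp_force: 0.0
```

```bash
python3 -c "
from h import *
goto([.44,.06,.205],2.8)"
```

```text
from [ 0.3896 -0.0872  0.2059] F [ 0.5  0.2 -0.6] t 2.3
move [144.4  58.    0.9] w [0.0014 0.0007 0.0032]
```

Emit:
arm_command --moves '[{"dx":35,"dy":14,"dz":0,"wx":0,"wy":0,"wz":0},{"dx":70,"dy":28,"dz":0,"wx":0,"wy":0,"wz":0},{"dx":105,"dy":42,"dz":0,"wx":0,"wy":0,"wz":0},{"dx":130,"dy":52,"dz":0,"wx":0,"wy":0,"wz":0},{"dx":140,"dy":56,"dz":0,"wx":0,"wy":0,"wz":0},{"dx":144,"dy":58,"dz":0,"wx":0,"wy":0,"wz":0},{"dx":144,"dy":58,"dz":0,"wx":0,"wy":0,"wz":0},{"dx":144,"dy":58,"dz":0,"wx":0,"wy":0,"wz":0},{"dx":144,"dy":58,"dz":0,"wx":0,"wy":0,"wz":0},{"dx":144,"dy":58,"dz":0,"wx":0,"wy":0,"wz":0}]'

```text
time_s: 3.3
ee_pos: [0.4402, 0.0568, 0.2055]
tool_rot: [0.691, 0.723, -0.0, 0.0]
ft_force: [0.3, 0.0, 0.8]
width: 0.0702
grasp_force: 0.0
```

```bash
cat > w.py <<'E'
from h import *
import sys
c=r.calibration("wrist"); I,D=r.grab_frame("wrist"); np.savez("w.npz",I=I,D=D,**{k:np.array(v) for k,v in c.items()})
for q,z in (("rule_grip",.0325),("board_edge",.009),("knob_top",.156),("holddown",.018),("foot",0.)):
    o=r.place_of(q,"wrist")
    if o: u,v=o[0]["xy"]; print(q,round(o[0]["confidence"],2),np.round([u,v]),np.round(onplane(c,u,v,z,True),4))
v,u=np.mgrid[:384,:512]; P=cloud("wrist",c,D,D>0)
o=r.regions_of("rule","wrist")
if o:
    Q=cloud("wrist",c,D,o[0]["pixels"])
    for lo,hi in ((.004,.02),(.045,.065)):
        q=Q[(Q[:,2]>lo)&(Q[:,2]<hi)]
        if len(q)>20: (x,y),(a,b),g=cv2.minAreaRect((q[:,:2]*1000).astype(np.float32)); print("rule",lo,len(q),np.round([x,y,a,b,g],1),"zmed",np.median(q[:,2]))
# board near edge from the cloud: lowest x of z~18 mm points per y slice
B=P[(P[:,2]>.013)&(P[:,2]<.024)&(P[:,0]>.57)&(P[:,0]<.85)]
xs=[];ys=[]
for y in np.arange(-.1,.25,.01):
    s=B[abs(B[:,1]-y)<.005]
    if len(s)>30: ys.append(y); xs.append(np.percentile(s[:,0],1))
if len(xs)>5: 
    ys=np.array(ys);xs=np.array(xs);k=np.ones(len(xs),bool)
    for _ in range(4):
        m=np.polyfit(ys[k],xs[k],1); k=abs(np.polyval(m,ys)-xs)<.004
    print("edge x=%.4f+%.4f*y"%(m[1],m[0]),"yaw",np.degrees(-np.arctan(m[0])),k.sum(),np.round([ys[k].min(),ys[k].max()],2), "y-range",np.round(np.percentile(B[:,1],[.5,99.5]),3))
K=P[(P[:,2]>.148)&(P[:,2]<.162)&(P[:,0]>.57)&(abs(P[:,1]+.03)<.05)]
if len(K)>10: print("knob",len(K),np.round([K.min(0),K.max(0),K.mean(0)],4))
cv2.imwrite(sys.argv[1],I[:,:,::-1])
E
python3 w.py pics/b.png; python3 -c "
from h import *
goto([.44,.05,.205],2.8)"
```

```text
rule_grip 0.62 [251. 186.] [0.4357 0.0455 0.0325]
board_edge 0.68 [391. 172.] [0.6279 0.0691 0.009 ]
holddown 0.96 [410. 245.] [ 0.6764 -0.0372  0.018 ]
foot 0.42 [364. 238.] [ 0.6058 -0.0328  0.    ]
rule 0.004 5325 [436.1  44.8  42.6 300.7   3. ] zmed 0.01027640387736112
rule 0.045 1545 [435.8  46.1  21.2  98.2   2.9] zmed 0.05505363681691595
edge x=0.6243+-0.0169*y yaw 0.9666310601991935 30 [-0.05  0.24] y-range [-0.06   0.252]
from [0.4404 0.0576 0.2055] F [-0.3  0.4 -0.1] t 3.65
move [-7.5 -0.7  0.5] w [ 0.      0.     -0.0019]
```

View pics/b.png

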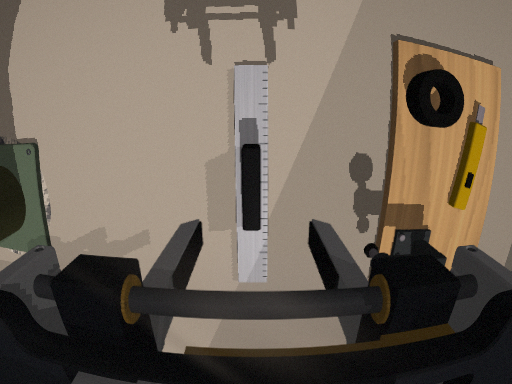

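The wrist view shows the rail at (251,187) along a strip from row 62 to row 282, and the board edge near column 390, with the plunger at (370,245). The 177 mm side of the body lies along x, so it clears the knob. Next I'll descend onto the rail.

```bash
python3 -c "
from h import *
goto([.436,.0457,.025],3.0)"
```

```text
from [0.4404 0.0576 0.2055] F [-0.3  0.4 -0.1] t 3.65
move [-11.6  -4.9 180.5] w [ 0.      0.     -0.0054]
```

Emit:
arm_command --moves '[{"dx":-3,"dy":-1.5,"dz":20,"wx":0,"wy":0,"wz":-0.002},{"dx":-8,"dy":-3,"dz":50,"wx":0,"wy":0,"wz":-0.005},{"dx":-11.6,"dy":-4.9,"dz":85,"wx":0,"wy":0,"wz":-0.005},{"dx":-11.6,"dy":-4.9,"dz":115,"wx":0,"wy":0,"wz":-0.005},{"dx":-11.6,"dy":-4.9,"dz":140,"wx":0,"wy":0,"wz":-0.005},{"dx":-11.6,"dy":-4.9,"dz":158,"wx":0,"wy":0,"wz":-0.005},{"dx":-11.6,"dy":-4.9,"dz":170,"wx":0,"wy":0,"wz":-0.005},{"dx":-11.6,"dy":-4.9,"dz":178,"wx":0,"wy":0,"wz":-0.005},{"dx":-11.6,"dy":-4.9,"dz":180,"wx":0,"wy":0,"wz":-0.005},{"dx":-11.6,"dy":-4.9,"dz":180,"wx":0,"wy":0,"wz":-0.005}]'

```text
time_s: 4.65
ee_pos: [0.4365, 0.0458, 0.0258]
tool_rot: [0.688, 0.725, 0.0, 0.0]
ft_force: [0.0, 0.1, 0.8]
width: 0.0704
grasp_force: 0.0
```

Emit:
arm_command --moves '[{"dx":0,"dy":0,"dz":0,"wx":0,"wy":0,"wz":0},{"dx":0,"dy":0,"dz":0,"wx":0,"wy":0,"wz":0},{"dx":0,"dy":0,"dz":0,"wx":0,"wy":0,"wz":0},{"dx":0,"dy":0,"dz":0,"wx":0,"wy":0,"wz":0},{"dx":0,"dy":0,"dz":0,"wx":0,"wy":0,"wz":0},{"dx":0,"dy":0,"dz":0,"wx":0,"wy":0,"wz":0},{"dx":0,"dy":0,"dz":0,"wx":0,"wy":0,"wz":0},{"dx":0,"dy":0,"dz":0,"wx":0,"wy":0,"wz":0},{"dx":0,"dy":0,"dz":0,"wx":0,"wy":0,"wz":0},{"dx":0,"dy":0,"dz":0,"wx":0,"wy":0,"wz":0}]' --hand 10 --grip_force 25

```text
time_s: 5.65
ee_pos: [0.4359, 0.0458, 0.0255]
tool_rot: [0.688, 0.725, -0.0, -0.0]
ft_force: [-1.4, -1.4, 1.9]
width: 0.0216
grasp_force: 25.0
```

```bash
python3 -c "
from h import *
y=.056; e=.6243-.0169*y
goto([e-.021-.012,y,.031],1.0)"
```

```text
from [0.4359 0.0458 0.0255] F [-1.4 -1.4  1.9] t 5.65
move [  2.1 154.8  -5.6] w [-0.0002 -0.      0.0346]
```

Emit:
arm_command --moves '[{"dx":0,"dy":0,"dz":-3,"wx":0,"wy":0,"wz":0},{"dx":0,"dy":5,"dz":-5.6,"wx":0,"wy":0,"wz":0.006},{"dx":0.4,"dy":25,"dz":-5.6,"wx":0,"wy":0,"wz":0.015},{"dx":0.8,"dy":52,"dz":-5.6,"wx":0,"wy":0,"wz":0.022},{"dx":1.2,"dy":82,"dz":-5.6,"wx":0,"wy":0,"wz":0.03},{"dx":1.6,"dy":110,"dz":-5.6,"wx":0,"wy":0,"wz":0.034},{"dx":2,"dy":135,"dz":-5.6,"wx":0,"wy":0,"wz":0.034},{"dx":2,"dy":150,"dz":-5.6,"wx":0,"wy":0,"wz":0.034},{"dx":2,"dy":155,"dz":-5.6,"wx":0,"wy":0,"wz":0.034},{"dx":2,"dy":155,"dz":-5.6,"wx":0,"wy":0,"wz":0.034}]'

```text
time_s: 6.65
ee_pos: [0.5906, 0.0559, 0.0304]
tool_rot: [0.701, 0.713, -0.0, -0.0]
ft_force: [-0.7, -1.8, -4.1]
width: 0.0214
grasp_force: 25.0
```

```bash
python3 w.py pics/c.png; python3 -c "
from h import *
y=.056; e=.6243-.0169*y
goto([e-.021,y,.031],1.0)"
```

```text
rule_grip 0.97 [256. 232.] [0.5912 0.0568 0.0325]
board_edge 0.56 [301. 199.] [0.6228 0.0723 0.009 ]
foot 0.21 [300. 198.] [0.6234 0.0707 0.    ]
rule 0.004 11979 [590.4  70.5  42.3 270.8   1.1] zmed 0.015230702639305507
rule 0.045 5179 [590.9  56.1  22.1  99.9   0.8] zmed 0.060012222645889894
edge x=0.5723+-0.0072*y yaw 0.41339772433653094 20 [-0.06  0.2 ] y-range [-0.061  0.243]
from [0.59   0.0559 0.031 ] F [ 0.5 -0.4 -2.9] t 7.0
move [-0.1 12.3  0. ] w [-0.0005 -0.      0.0006]
```

View pics/c.png

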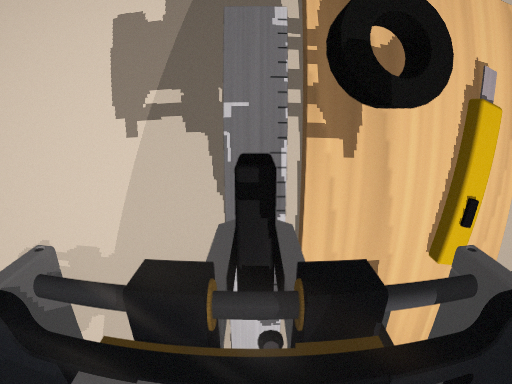

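The strip's edge is at column 288 and the board's at about 303, so the two are nearly parallel with a gap of roughly 10 mm. The earlier edge fit took in points from the strip, so I'll redo it from the saved frame.

```bash
python3 -c "
from h import *
d=np.load('w.npz'); c={k:d[k] for k in ('fov_y','cx','cy','R','t')}; D=d['D']
P=cloud('wrist',c,D,D>0); S=[]
def fit(P,q,lo,hi):
    xs=[];ys=[]
    for y in np.arange(.08,.2,.005):
        s=P[abs(P[:,1]-y)<.0025]
        if len(s)>20: ys.append(y);xs.append(np.percentile(s[:,0],q))
    ys=np.array(ys);xs=np.array(xs);k=abs(xs-np.median(xs))<.004; m=np.polyfit(ys[k],xs[k],1); print('x at .056 %.4f'%np.polyval(m,.056),'slope %.4f'%m[0],k.sum(),'res %.4f'%np.std(np.polyval(m,ys[k])-xs[k]))
fit(P[(P[:,2]>.0155)&(P[:,2]<.022)&(P[:,0]>.6155)&(P[:,0]<.7)],2,0,0)
fit(P[(P[:,2]>.012)&(P[:,2]<.018)&(P[:,0]>.57)&(P[:,0]<.6155)],98,0,0)
"
```

```text
x at .056 0.6249 slope -0.0245 24 res 0.0003
x at .056 0.6110 slope -0.0206 24 res 0.0002
```

Emit:
arm_command --moves '[{"dx":0,"dy":2,"dz":2,"wx":0,"wy":0,"wz":-0.004},{"dx":0,"dy":5,"dz":4,"wx":0,"wy":0,"wz":-0.004},{"dx":0,"dy":7,"dz":5,"wx":0,"wy":0,"wz":-0.004},{"dx":0,"dy":8.5,"dz":5,"wx":0,"wy":0,"wz":-0.004},{"dx":0,"dy":9.5,"dz":5,"wx":0,"wy":0,"wz":-0.004},{"dx":0,"dy":10.5,"dz":5,"wx":0,"wy":0,"wz":-0.004},{"dx":0,"dy":11,"dz":5,"wx":0,"wy":0,"wz":-0.004},{"dx":0,"dy":11.5,"dz":5,"wx":0,"wy":0,"wz":-0.004},{"dx":0,"dy":12,"dz":5,"wx":0,"wy":0,"wz":-0.004},{"dx":0,"dy":12,"dz":5,"wx":0,"wy":0,"wz":-0.004}]'

```text
time_s: 8.0
ee_pos: [0.6023, 0.0561, 0.026]
tool_rot: [0.699, 0.715, -0.0, -0.0]
ft_force: [-0.5, 0.1, -3.6]
width: 0.0218
grasp_force: 25.0
```

Emit:
arm_command --moves '[{"dx":0,"dy":0.3,"dz":0.4,"wx":0,"wy":0,"wz":0},{"dx":0,"dy":0.6,"dz":0.5,"wx":0,"wy":0,"wz":0},{"dx":0,"dy":0.9,"dz":0.5,"wx":0,"wy":0,"wz":0},{"dx":0,"dy":1.2,"dz":0.5,"wx":0,"wy":0,"wz":0},{"dx":0,"dy":1.4,"dz":0.5,"wx":0,"wy":0,"wz":0},{"dx":0,"dy":1.6,"dz":0.5,"wx":0,"wy":0,"wz":0},{"dx":0,"dy":1.8,"dz":0.5,"wx":0,"wy":0,"wz":0},{"dx":0,"dy":2,"dz":0.5,"wx":0,"wy":0,"wz":0},{"dx":0,"dy":2,"dz":0.5,"wx":0,"wy":0,"wz":0},{"dx":0,"dy":2,"dz":0.5,"wx":0,"wy":0,"wz":0}]'

```text
time_s: 9.0
ee_pos: [0.6027, 0.0561, 0.0256]
tool_rot: [0.699, 0.715, -0.002, -0.002]
ft_force: [-6.1, -0.1, 2.5]
width: 0.0219
grasp_force: 25.0
```

```bash
python3 -c "
from h import *
s=r.read_state();print(s['ee_pos'],s['ft_force'],s['torque'])"
```

```text
[0.60273589 0.05610332 0.02561826] [-6.13355202 -0.06555496  2.51957349] [-0.09837566  1.35828656 -0.2486643 ]
```

Contact is about 6 N in x, with the load spread along the edge. I'll let go and rise.

Emit:
arm_command --moves '[{"dx":0,"dy":0,"dz":0,"wx":0,"wy":0,"wz":0.002},{"dx":0,"dy":0,"dz":0,"wx":0,"wy":0,"wz":0.002},{"dx":0,"dy":0,"dz":0,"wx":0,"wy":0,"wz":0.002},{"dx":0,"dy":0,"dz":0,"wx":0,"wy":0,"wz":0.002},{"dx":0,"dy":0,"dz":-5,"wx":0,"wy":0,"wz":0.002},{"dx":0,"dy":0,"dz":-20,"wx":0,"wy":0,"wz":0.002},{"dx":0,"dy":0,"dz":-45,"wx":0,"wy":0,"wz":0.002},{"dx":0,"dy":0,"dz":-85,"wx":0,"wy":0,"wz":0.002},{"dx":0,"dy":0,"dz":-130,"wx":0,"wy":0,"wz":0.002},{"dx":0,"dy":0,"dz":-165,"wx":0,"wy":0,"wz":0.002}]' --hand 46

```text
time_s: 10.0
ee_pos: [0.6059, 0.0561, 0.1951]
tool_rot: [0.7, 0.714, 0.002, 0.002]
ft_force: [0.5, -0.3, 0.2]
width: 0.046
grasp_force: 0.0
```

```bash
cat > f.py <<'E'
from h import *
import sys
c=r.calibration("wrist"); I,D=r.grab_frame("wrist"); P=cloud("wrist",c,D,D>0)
o=r.regions_of("rule","wrist")
if o:
    Q=cloud("wrist",c,D,o[0]["pixels"])
    for lo,hi in ((.005,.015),(.045,.065)):
        q=Q[(Q[:,2]>lo)&(Q[:,2]<hi)]
        (x,y),(a,b),g=cv2.minAreaRect((q[:,:2]*1000).astype(np.float32)); print("rule",lo,np.round([x,y,a,b,g],1))
def fit(P,q):
    xs=[];ys=[]
    for y in np.arange(0,.2,.005):
        s=P[abs(P[:,1]-y)<.0025]
        if len(s)>15: ys.append(y);xs.append(np.percentile(s[:,0],q))
    ys=np.array(ys);xs=np.array(xs);k=abs(xs-np.median(xs))<.005; m=np.polyfit(ys[k],xs[k],1); print('x at .056 %.4f'%np.polyval(m,.056),'slope %.4f'%m[0],k.sum(),'res %.4f'%np.std(np.polyval(m,ys[k])-xs[k]))
fit(P[(P[:,2]>.015)&(P[:,2]<.022)&(P[:,0]>.61)&(P[:,0]<.7)],2)
fit(P[(P[:,2]>.007)&(P[:,2]<.013)&(P[:,0]>.57)&(P[:,0]<.64)],98)
for q,z in (("knob_top",.156),("foot",0)):
    o=r.place_of(q,"wrist")
    if o: u,v=o[0]["xy"]; print(q,round(o[0]["confidence"],2),np.round([u,v]),np.round(onplane(c,u,v,z,True),4))
K=P[(P[:,2]>.150)&(P[:,2]<.161)&(abs(P[:,0]-.604)<.04)&(abs(P[:,1]+.03)<.04)]
if len(K)>10: print("knob",len(K),np.round([K.min(0),K.max(0),K.mean(0)],4))
cv2.imwrite(sys.argv[1],I[:,:,::-1]); goto([.604,.056,.2],1.4)
E
python3 f.py pics/d.png
```

```text
x at .056 0.6253 slope -0.0258 40 res 0.0005
x at .056 0.6233 slope -0.0210 40 res 0.0005
knob_top 0.91 [253. 310.] [ 0.6061 -0.0379  0.156 ]
foot 0.4 [254. 239.] [ 0.6068 -0.0349  0.    ]
knob 61 [[ 0.5953 -0.051   0.1502]
 [ 0.6127 -0.019   0.1577]
 [ 0.6039 -0.043   0.1552]]
from [0.6057 0.0561 0.193 ] F [-1.1  0.7 -0. ] t 10.2
move [-0.1 -1.7 -7. ] w [ 0.0042  0.0003 -0.0044]
```

View pics/d.png

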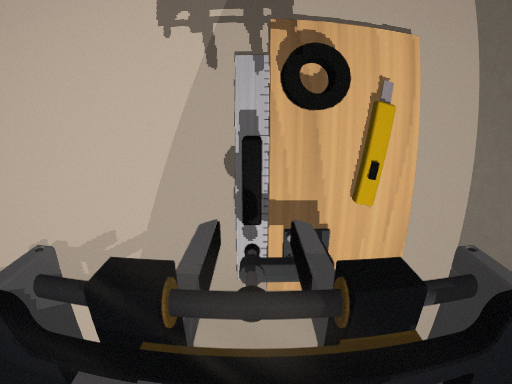

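The strip (columns 235–269) lies along the board edge at about column 269, under the foot at (252,248), and the gripper has released it. The two fitted slopes still differ by about 0.005 rad. To be sure it's flush, I'll nudge the free strip's near side with closed fingers, low and away from the stand.

Emit:
arm_command --moves '[{"dx":0,"dy":-20,"dz":0,"wx":0.0,"wy":0,"wz":0},{"dx":-3,"dy":-50,"dz":10,"wx":0.0,"wy":0,"wz":-0.004},{"dx":-6,"dy":-64,"dz":40,"wx":0.0,"wy":0,"wz":-0.004},{"dx":-6,"dy":-64,"dz":75,"wx":0,"wy":0,"wz":-0.004},{"dx":-6,"dy":-64,"dz":110,"wx":0,"wy":0,"wz":-0.004},{"dx":-6,"dy":-64,"dz":140,"wx":0,"wy":0,"wz":-0.004},{"dx":-6,"dy":-64,"dz":163,"wx":0,"wy":0,"wz":-0.004},{"dx":-6,"dy":-64,"dz":178,"wx":0,"wy":0,"wz":-0.004},{"dx":-6,"dy":-64,"dz":185,"wx":0,"wy":0,"wz":-0.004},{"dx":-6,"dy":-64,"dz":185,"wx":0,"wy":0,"wz":-0.004}]' --hand 0

```text
time_s: 11.2
ee_pos: [0.5397, 0.0489, 0.0043]
tool_rot: [0.699, 0.716, -0.001, -0.001]
ft_force: [1.8, -0.7, 0.4]
width: 0.0004
grasp_force: 0.0
```

Emit:
arm_command --moves '[{"dx":0,"dy":5,"dz":0,"wx":0,"wy":0,"wz":0},{"dx":0,"dy":12,"dz":0,"wx":0,"wy":0,"wz":0},{"dx":0,"dy":17,"dz":0,"wx":0,"wy":0,"wz":0},{"dx":0,"dy":20,"dz":0,"wx":0,"wy":0,"wz":0},{"dx":0,"dy":22,"dz":0,"wx":0,"wy":0,"wz":0},{"dx":0,"dy":23.5,"dz":0,"wx":0,"wy":0,"wz":0},{"dx":0,"dy":24.5,"dz":0,"wx":0,"wy":0,"wz":0},{"dx":0,"dy":25.5,"dz":0,"wx":0,"wy":0,"wz":0},{"dx":0,"dy":26,"dz":0,"wx":0,"wy":0,"wz":0},{"dx":0,"dy":26,"dz":0,"wx":0,"wy":0,"wz":0}]'

```text
time_s: 12.2
ee_pos: [0.5668, 0.0495, 0.0055]
tool_rot: [0.699, 0.716, -0.0, -0.0]
ft_force: [-0.0, 0.3, -0.2]
width: 0.0004
grasp_force: 0.0
```

Emit:
arm_command --moves '[{"dx":0,"dy":1,"dz":0,"wx":0,"wy":0,"wz":0},{"dx":0,"dy":2,"dz":0,"wx":0,"wy":0,"wz":0},{"dx":0,"dy":3,"dz":0,"wx":0,"wy":0,"wz":0},{"dx":0,"dy":3.5,"dz":0,"wx":0,"wy":0,"wz":0},{"dx":0,"dy":4,"dz":0,"wx":0,"wy":0,"wz":0},{"dx":0,"dy":4.5,"dz":0,"wx":0,"wy":0,"wz":0},{"dx":0,"dy":5,"dz":0,"wx":0,"wy":0,"wz":0},{"dx":0,"dy":5.5,"dz":0,"wx":0,"wy":0,"wz":0},{"dx":0,"dy":6,"dz":0,"wx":0,"wy":0,"wz":0},{"dx":0,"dy":6,"dz":0,"wx":0,"wy":0,"wz":0}]'

```text
time_s: 13.2
ee_pos: [0.5729, 0.0496, 0.0056]
tool_rot: [0.699, 0.716, 0.0, 0.0]
ft_force: [-0.7, 0.4, 0.7]
width: 0.0006
grasp_force: 0.0
```

Emit:
arm_command --moves '[{"dx":0,"dy":0.5,"dz":0,"wx":0,"wy":0,"wz":0},{"dx":0,"dy":1,"dz":0,"wx":0,"wy":0,"wz":0},{"dx":0,"dy":1.5,"dz":0,"wx":0,"wy":0,"wz":0},{"dx":0,"dy":2,"dz":0,"wx":0,"wy":0,"wz":0},{"dx":0,"dy":2.4,"dz":0,"wx":0,"wy":0,"wz":0},{"dx":0,"dy":2.8,"dz":0,"wx":0,"wy":0,"wz":0},{"dx":0,"dy":3.2,"dz":0,"wx":0,"wy":0,"wz":0},{"dx":0,"dy":3.6,"dz":0,"wx":0,"wy":0,"wz":0},{"dx":0,"dy":4,"dz":0,"wx":0,"wy":0,"wz":0},{"dx":0,"dy":4,"dz":0,"wx":0,"wy":0,"wz":0}]'

```text
time_s: 14.2
ee_pos: [0.5745, 0.0497, 0.0052]
tool_rot: [0.698, 0.716, -0.002, -0.002]
ft_force: [-7.1, -0.6, 5.3]
width: 0.0003
grasp_force: 4.4
```

Emit:
arm_command --moves '[{"dx":0,"dy":-5,"dz":0,"wx":0,"wy":0,"wz":0},{"dx":0,"dy":-14,"dz":-3,"wx":0,"wy":0,"wz":0},{"dx":0,"dy":-18,"dz":-20,"wx":0,"wy":0,"wz":0},{"dx":0,"dy":-18,"dz":-55,"wx":0,"wy":0,"wz":0},{"dx":0,"dy":-18,"dz":-100,"wx":0,"wy":0,"wz":0},{"dx":0,"dy":-10,"dz":-145,"wx":0,"wy":0,"wz":0},{"dx":0,"dy":0,"dz":-190,"wx":0,"wy":0,"wz":0},{"dx":0,"dy":10,"dz":-225,"wx":0,"wy":0,"wz":0},{"dx":0,"dy":20,"dz":-240,"wx":0,"wy":0,"wz":0},{"dx":0,"dy":20,"dz":-240,"wx":0,"wy":0,"wz":0}]'

```text
time_s: 15.2
ee_pos: [0.5998, 0.05, 0.2497]
tool_rot: [0.699, 0.716, 0.003, 0.003]
ft_force: [0.0, -0.4, 0.0]
width: 0.0003
grasp_force: 0.0
```

Emit:
arm_command --moves '[{"dx":-10,"dy":0,"dz":0,"wx":0,"wy":0,"wz":0},{"dx":-35,"dy":2,"dz":0,"wx":0,"wy":0,"wz":0},{"dx":-65,"dy":5,"dz":0,"wx":0,"wy":0,"wz":0},{"dx":-95,"dy":8,"dz":0,"wx":0,"wy":0,"wz":0},{"dx":-118,"dy":10,"dz":0,"wx":0,"wy":0,"wz":0},{"dx":-128,"dy":10,"dz":0,"wx":0,"wy":0,"wz":0},{"dx":-130,"dy":10,"dz":0,"wx":0,"wy":0,"wz":0},{"dx":-130,"dy":10,"dz":0,"wx":0,"wy":0,"wz":0},{"dx":-130,"dy":10,"dz":0,"wx":0,"wy":0,"wz":0},{"dx":-130,"dy":10,"dz":0,"wx":0,"wy":0,"wz":0}]'

```text
time_s: 16.2
ee_pos: [0.6098, -0.0784, 0.2455]
tool_rot: [0.698, 0.716, 0.0, -0.0]
ft_force: [0.1, 0.6, 0.0]
width: 0.0007
grasp_force: 0.0
```

```bash
python3 f.py pics/e.png
```

```text
rule 0.005 [603.   36.1  42.4 259.4   1.1]
rule 0.045 [6.022e+02 5.500e+01 2.200e+01 9.810e+01 5.000e-01]
x at .056 0.6252 slope -0.0219 33 res 0.0006
x at .056 0.6228 slope -0.0177 34 res 0.0006
knob_top 0.58 [252. 150.] [ 0.6057 -0.0358  0.156 ]
knob 1092 [[ 0.5873 -0.0537  0.15  ]
 [ 0.6209 -0.019   0.1584]
 [ 0.6042 -0.0362  0.1555]]
from [ 0.61   -0.0789  0.2457] F [-0.4  0.4  0.1] t 16.4
move [135.   -2.6  45.7] w [0.0003 0.     0.0005]
```

View pics/e.png

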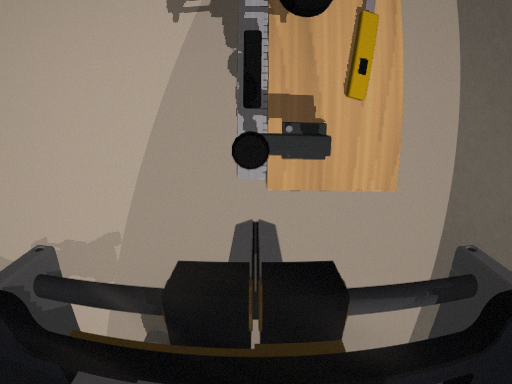

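The knob is at (251,151), the strip runs under it, and its edge follows the board's at column 268. The two slopes differ by the same small amount as before contact, so that's estimator bias. The knob centre is (0.6042, -0.0362).

```bash
python3 -c "
from h import *
goto([.6042,-.0362,.162],1.4)"
```

```text
from [ 0.61   -0.0789  0.2457] F [-0.4  0.4  0.1] t 16.4
move [42.9 -4.8 83.7] w [0.0003 0.     0.0005]
```

Emit:
arm_command --moves '[{"dx":12,"dy":-1.4,"dz":0,"wx":0,"wy":0,"wz":0},{"dx":30,"dy":-3.5,"dz":5,"wx":0,"wy":0,"wz":0},{"dx":40,"dy":-4.5,"dz":20,"wx":0,"wy":0,"wz":0},{"dx":43,"dy":-4.8,"dz":40,"wx":0,"wy":0,"wz":0},{"dx":43,"dy":-4.8,"dz":60,"wx":0,"wy":0,"wz":0},{"dx":43,"dy":-4.8,"dz":74,"wx":0,"wy":0,"wz":0},{"dx":43,"dy":-4.8,"dz":81,"wx":0,"wy":0,"wz":0},{"dx":43,"dy":-4.8,"dz":84,"wx":0,"wy":0,"wz":0},{"dx":43,"dy":-4.8,"dz":84,"wx":0,"wy":0,"wz":0},{"dx":43,"dy":-4.8,"dz":84,"wx":0,"wy":0,"wz":0}]'

```text
time_s: 17.4
ee_pos: [0.6048, -0.0369, 0.1625]
tool_rot: [0.699, 0.715, 0.001, 0.001]
ft_force: [0.2, -0.2, 0.4]
width: 0.0007
grasp_force: 0.0
```

```bash
python3 -c "
from h import *
goto([.6042,-.0362,.156-.015],1.4)"
```

```text
from [ 0.6048 -0.0369  0.1625] F [ 0.2 -0.2  0.4] t 17.4
move [ 0.7 -0.7 21.5] w [ 0.0018  0.0004 -0.0006]
```

Emit:
arm_command --moves '[{"dx":0,"dy":-0.5,"dz":3,"wx":0,"wy":0,"wz":0},{"dx":0,"dy":-0.5,"dz":6,"wx":0,"wy":0,"wz":0},{"dx":0,"dy":-0.5,"dz":9,"wx":0,"wy":0,"wz":0},{"dx":0,"dy":-0.5,"dz":12,"wx":0,"wy":0,"wz":0},{"dx":0,"dy":-0.5,"dz":15,"wx":0,"wy":0,"wz":0},{"dx":0,"dy":-0.5,"dz":18,"wx":0,"wy":0,"wz":0},{"dx":0,"dy":-0.5,"dz":20,"wx":0,"wy":0,"wz":0},{"dx":0,"dy":-0.5,"dz":21.5,"wx":0,"wy":0,"wz":0},{"dx":0,"dy":-0.5,"dz":21.5,"wx":0,"wy":0,"wz":0},{"dx":0,"dy":-0.5,"dz":21.5,"wx":0,"wy":0,"wz":0}]'

```text
time_s: 18.4
ee_pos: [0.6041, -0.0369, 0.1404]
tool_rot: [0.699, 0.716, 0.0, 0.001]
ft_force: [2.6, -0.8, 3.9]
width: 0.0004
grasp_force: 1.7
```

Emit:
arm_command --moves '[{"dx":0,"dy":0,"dz":2,"wx":0,"wy":0,"wz":0},{"dx":0,"dy":0,"dz":4,"wx":0,"wy":0,"wz":0},{"dx":0,"dy":0,"dz":6,"wx":0,"wy":0,"wz":0},{"dx":0,"dy":0,"dz":8,"wx":0,"wy":0,"wz":0},{"dx":0,"dy":0,"dz":10,"wx":0,"wy":0,"wz":0},{"dx":0,"dy":0,"dz":12,"wx":0,"wy":0,"wz":0},{"dx":0,"dy":0,"dz":13.5,"wx":0,"wy":0,"wz":0},{"dx":0,"dy":0,"dz":14.5,"wx":0,"wy":0,"wz":0},{"dx":0,"dy":0,"dz":15,"wx":0,"wy":0,"wz":0},{"dx":0,"dy":0,"dz":15,"wx":0,"wy":0,"wz":0}]'

```text
time_s: 19.4
ee_pos: [0.6042, -0.0369, 0.127]
tool_rot: [0.699, 0.716, 0.0, 0.001]
ft_force: [-1.6, -0.7, 10.9]
width: 0.0007
grasp_force: 5.7
```

```bash
cat > g.py <<'E'
from h import *
import sys
F=[]
for n in ("wrist","scene"):
    I,D=r.grab_frame(n); s=r.read_state(); F.append(s["ft_force"]); print(n,np.round(s["ee_pos"],4),np.round(s["ft_force"],1))
    c=r.calibration(n); o=r.place_of("rule_grip",n)
    if o: u,v=o[0]["xy"]; print(np.round(onplane(c,u,v,.0325,n=="wrist"),4))
    if n=="scene": o=r.recognise("holddown",n); S=I
    else: W=I
l,t,rr,b=[int(x) for x in o[0]["extent"]]; print(l,t,rr,b)
C=cv2.resize(S[max(0,t-30):b+30,max(0,l-40):rr+70],(480,384),interpolation=cv2.INTER_CUBIC)
cv2.imwrite(sys.argv[1],cv2.resize(np.hstack([W,C]),None,fx=.8,fy=.8)[:,:,::-1])
E
python3 g.py pics/g.png
```

```text
wrist [ 0.6042 -0.0369  0.127 ] [-1.8  0.2 11.6]
[0.6024 0.0576 0.0325]
scene [ 0.6042 -0.0369  0.1271] [-1.9 -1.2 11.4]
[0.5968 0.0621 0.0325]
234 195 250 238
```

View pics/g.png

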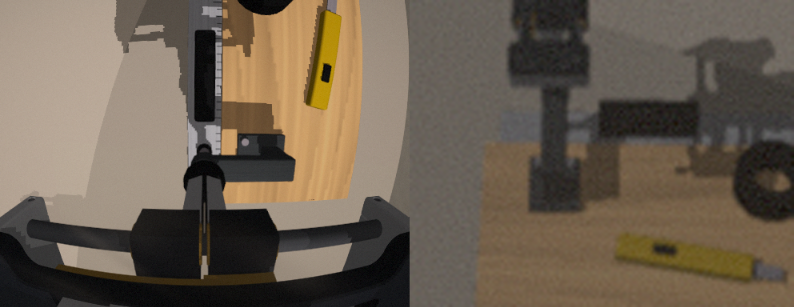

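Force and height both put the travel at 29–30 mm. I'll press another 0.7 mm and read again.

Emit:
arm_command --moves '[{"dx":0,"dy":0,"dz":0.4,"wx":0,"wy":0,"wz":0},{"dx":0,"dy":0,"dz":0.8,"wx":0,"wy":0,"wz":0},{"dx":0,"dy":0,"dz":0.8,"wx":0,"wy":0,"wz":0},{"dx":0,"dy":0,"dz":0.8,"wx":0,"wy":0,"wz":0},{"dx":0,"dy":0,"dz":0.8,"wx":0,"wy":0,"wz":0},{"dx":0,"dy":0,"dz":0.8,"wx":0,"wy":0,"wz":0},{"dx":0,"dy":0,"dz":0.8,"wx":0,"wy":0,"wz":0},{"dx":0,"dy":0,"dz":0.8,"wx":0,"wy":0,"wz":0},{"dx":0,"dy":0,"dz":0.8,"wx":0,"wy":0,"wz":0},{"dx":0,"dy":0,"dz":0.8,"wx":0,"wy":0,"wz":0}]'

```text
time_s: 20.65
ee_pos: [0.6042, -0.0369, 0.1264]
tool_rot: [0.699, 0.716, 0.0, 0.001]
ft_force: [-1.4, -1.0, 12.2]
width: 0.0007
grasp_force: 5.9
```

```bash
python3 -c "
from h import *
z=[];f=[]
for i in range(6):
    r.grab_frame('scene'); s=r.read_state(); z.append(s['ee_pos'][2]); f.append(s['ft_force'][2])
print(np.mean(z),np.std(z),np.mean(f),s['ft_force'],s['time_s'])
o=r.regions_of('rule','scene'); c=r.calibration('scene')
I,D=r.grab_frame('wrist'); c=r.calibration('wrist'); P=cloud('wrist',c,D,D>0)
for y in (.0,.05,.1,.15):
    s=P[(abs(P[:,1]-y)<.004)&(P[:,2]>.006)&(P[:,2]<.022)&(abs(P[:,0]-.62)<.02)]; s=s[s[:,0].argsort()]
    a=s[s[:,2]<.0135]; b=s[s[:,2]>.0145]
    if len(a) and len(b): print(y,'strip max x',a[:,0].max().round(4),'board min x',b[:,0].min().round(4))
"
```

```text
0.1263758346939896 1.0969379664883536e-05 11.512123532207383 [-1.47465461 -0.84128973 12.62938638] 20.95
0.0 strip max x 0.6241 board min x 0.6241
0.05 strip max x 0.6238 board min x 0.6241
0.1 strip max x 0.6232 board min x 0.623
0.15 strip max x 0.6218 board min x 0.622
```

The strip and board edges now match to within 0.3 mm along the whole length, travel is about 29.6 mm, and the force is 11.5 N. I'm handing in.

```bash
python3 -c "
from plant import r
print(r.hand_in())"
```

```text
the job is handed in; nothing more can be done
None
```

I handed the job in at about 21 s: the straightedge lies flush along the board's near edge (measured within 0.3 mm) and under the foot, released by the gripper, and the knob is held about 29.6 mm down at about 11.5 N; no verdict came back.

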